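# Clear the spring-jaw fixture and hold its jaw open at the mark

## Task

With the scraper block, sweep the four loose steel chips off the bed of the spring-jaw fixture into the chip trough on its side, pushing them only with the scraper, then stand the scraper upright back on the bench, clear of the fixture. Then draw the spring-loaded jaw out by its upright pull tab until the fin on the slide lines up with the fin of the index, and hold it there for a module to be dropped in: finish while still holding the tab. Leave the relay, the motor and the battery where they stand.

Things in the scene. Friction and masses are not known exactly. Their poses are not given: they have to be found in the camera images.
- fixture: Dark steel clamping fixture fixed to the bench, may be turned. Origin at bench level; x points to the fixed jaw (roughly away from the robot), y to the chip trough, z up. Base block x -185 to 105, y -90 to 70 mm, flat top (the bed) 40 mm above the bench. Fixed jaw: grey ridge across the bed, x 75 to 95, 25 mm above the bed.
- bed (a point): Centre of the free bed between the jaws, where the chips lie: fixture x 20, y 0 mm, on the bed's surface. Free bed: fixture x -35 to 75 mm with the slide home, y -90 to 70 mm, open at both sides.
- trough (a point): Centre of the floor of the aluminium chip trough along the fixture's +y side: inside fixture x -57 to 102, y 70 to 137 mm, floor 4 mm above the bench, walls 30 mm high and 3 mm thick; no wall against the base, so chips drop in over the bed's edge (36 mm down).
- slide: Spring-return slide with the moving jaw; origin on the bed at fixture x 0, y 0 when home (jaws nearest), moves along the fixture's -x when pulled, end stop at 80 mm; axes as the fixture's. Spring 3.6 N at home plus 1.2 N per cm; it snaps home when let go. Plate 90 wide, 14 mm thick, x -115 to -35 mm from the origin; grey jaw ridge at its +x end, x -55 to -35, 25 mm above the bed.
- pull (a point): Middle of the black upright pull tab on the slide: 14 mm (fixture x) by 30 mm (fixture y) by 50 mm tall, foot 54 mm and top 104 mm above the bench, the point at 79 mm. At fixture x -95, y 0 mm when home; 33 mm clear to the jaw ridge behind it, nothing in front. Axes as the fixture's.
- slide_fin (a point): Tip of the fin on the slide: a steel upright fin 6 mm thick (fixture x), sticking out of the moving jaw's -y end. The point is at mid thickness, at its outer (-y) end, at its top, 65 mm above the bench; fixture x -45, y -57 mm when home.
- index_tip (a point): The mark: tip of the index's steel upright fin, 6 mm thick, 25 mm high. The point is at mid thickness, at its inner (+y) end, at its top. It stands 30 to 60 mm from the slide fin's home along the fixture's -x; the slide fin passes 3 mm beside it. The jaw is at the mark when both points have the same fixture x.
- index: The index: small dark steel clamp block, 22 mm square and 8 mm high, fixed on the bed near its -y edge beside the slide, with the fin on it; origin at the foot of the fin's inner end, on the bed; axes as the fixture's.
- scraper: Loose scraper block, 0.16 kg or so: a grey foot 84 mm (its x) by 26 mm (its y) by 16 mm high, with an upright wooden grip rib 60 mm (x) by 16 mm (y) on it, top 71 mm above the underside. Origin at the centre of the underside; z up. It stands on the bench to the left or right of the fixture.
- chip_a: Loose steel chip, bar offcut 18 x 14 x 8 mm, 15 g, lying on the bed; origin at the centre of its underside.
- chip_b: Loose steel chip, hexagonal slug 18 mm wide, 8 mm high, on the bed; origin at the centre of its underside.
- chip_c: Loose steel chip, bar offcut 22 x 11 x 9 mm, on the bed; origin at the centre of its underside.
- chip_d: Loose steel chip, round slug 16 mm across, 8 mm high, on the bed; origin at the centre of its underside.
- relay: Bystander: grey relay module with a clear top, 75 x 36 x 75 mm, on the other side of the fixture from the scraper; origin at the centre of its underside.
- motor: Bystander: small upright motor, 60 mm square flange, 113 mm tall, far left; origin at the centre of its underside.
- battery: Bystander: black battery 65 x 150 x 96 mm, far right; origin at the centre of its underside.
Not all that is in view belongs to the job. Leave any blue or red look-alike of the scraper alone.

How it is judged:
By the outcome, as a careful person would: the job done as asked, in the order asked, and still so for the second after the job is handed in, while the arm keeps its last pose, push and grip.
It also fails if it takes over 58 s, if anything falls off the work surface, if the arm or the gripper's body presses on something with over 40 N, if the wrist force passes 120 N, or if a joint passes its speed limit or range.

## Robot

A 6-joint arm with a two-finger parallel gripper is mounted at the origin on the work surface. World frame = base frame: x ahead of the robot, y to its left, z up, the work surface at z = 0. Lengths are in m, angles in rad, forces in N, time in s.
With the tool pointing down it reaches from about 0.25 to 0.775 m from the base axis. Payload 4 kg.
Tool frame: the origin (TCP) lies at the centre of the arm's flange, where the gripper is bolted on; the fingertips stand 199 mm ahead of it and the grasp point (between the pads) lies 180 mm ahead of it (robot.tcp_to_tips is the distance from the TCP to the fingertips, in m); z points along the fingers, y is the line along which they close (so a half turn about z gives the same grasp; the last joint's range is limited). The gripper opens to 94 mm and grips with 3 to 60 N. Pads are 16 mm wide; open, the fingers measure 119 mm over their backs; the gripper's body (75 mm by 177 mm) begins 78 mm behind the grasp point.
Start: joints at [1.066, 0.087, 1.371, -0, 1.684, -0.103], TCP at [0.215, 0.506, 0.405] pointing down, gripper open.
Joint ranges: [-3.1, 3.1], [-0.76, 2.03], [0.27, 2.55], [-1.08, 4.22], [0.17, 2.65], [-2.57, 2.57]. Speed limits (rad/s): [2.79, 2.79, 3.14, 3.14, 3.14, 3.14].

## Interface

Orientations are given as [roll, pitch, yaw] about the fixed x, y, z axes, in that order (R = Rz(yaw) Ry(pitch) Rx(roll)).
In Python, from bench import telemetry, snapshot, ticket, robot gives the robot as it stands.
- The arm moves only by the tool apply_moves, never from a script. Its argument "moves" is a list that holds one entry, the list of rows, each a list of 5 numbers: the shift along the tool's x, y, z in units of 50 mm (1.0 is 50 mm), then the turn about the tool's z in units of 10 degrees (1.0 is 10 degrees), then the closure, from 0 (fully open) to 1 (shut). A call has 1 to 10 rows; each row is the pose to reach, as a shift and turn from the pose commanded when the call began, along the tool's axes at that moment; what a row does not reach only later rows make up. A row lasts 1/8 s, in which the tool goes at most 62.5 mm and 10.7 degrees, less where a joint would pass 70% of its speed; a pose out of reach is approached as far as the arm can. A call with a gripper value outside its range is refused whole. The fingers move at their own pace and stop on an object; the grip force is fixed at half the most. Time passes only in rows, so rows that repeat a pose let the fingers close. It gives the time, the measured TCP pose, the force, the opening and the grip force at its end, in the units of the state.
- telemetry.get_obs(): the state, without advancing time (a new reading comes with each control period).
- snapshot(name): name is "scene" or "top" or "wrist"; returns a dict with "image" (420x560x3 uint8, red, green, blue), "fovy" (degrees; the focal length in pixels is half the picture's height over the tangent of half this angle, whatever the lens; pixels are square), "cx", "cy" (the principal point, pixels), "D" ([k1, k2, p1, p2, k3] as OpenCV has them; the pictures are not rectified), "R" (3x3) and "t" (3): a world point X has camera coordinates R X + t. Camera axes: x right, y down, z forward; pixel columns grow to the right and rows downward; lengths in m; the calibration is good to about 2 mm. A picture is of the moment at which its call begins. There is no depth.
- ticket.close_job(): hands the job in; it is judged then, once.
The state is a dict: "time": time; "joint_positions": joint angles; "qvel": joint speeds; "joint_torque": joint torques, N m; "tool_pos": TCP position; "ee_rot": TCP orientation; "wrist_force": force on the tool from outside, world axes, zero at the start; "wrist_torque": the same for the moment, N m; "width": finger opening in m; "finger_force": force on a finger pad.
Only numpy, scipy, OpenCV 4.12 (cv2) and the standard library are available. Lean on these libraries where they do the work, as an engineer would, in place of code of your own. Each camera call takes 0.05 s, during which the arm holds its last target. There are 200 camera calls.

## Working session

There is one attempt and no reset: what is moved stays moved. The work goes in short steps, Python scripts to look and compute and a tool call to move; the robot and the scene stay as the last step left them, time stands still between calls to the robot, and variables do not carry over. Pictures are saved under pics/ and viewed, at most 10 in all, crops included, and the job is handed in when it is done.

Besides the shell and the picture viewer there is one more tool, called as name(argument=value, ...), one argument or row to a line, values as JSON. apply_moves: Moves the arm, as the interface text tells. Its arguments: {"type":"object","properties":{"moves":{"type":"array","items":{"type":"array","items":{"type":"array","items":{"type":"number"}}}}},"required":["moves"]}

```bash
mkdir -p pics; cat > h.py <<'E'
import numpy as np, cv2, json
from bench import telemetry, snapshot, ticket, robot
def snap(name,fn):
    s=snapshot(name); cv2.imwrite(f'pics/{fn}.png',cv2.cvtColor(s['image'],cv2.COLOR_RGB2BGR))
    np.savez(f'{fn}.npz',**s); return s
def K(s):
    f=210/np.tan(np.radians(float(s['fovy'])/2)); return np.array([[f,0,float(s['cx'])],[0,f,float(s['cy'])],[0,0,1]])
def ray(s,px,z):
    "pixel -> world point at height z"
    u=cv2.undistortPoints(np.array([[px]],float),K(s),s['D'])[0,0]
    d=s['R'].T@np.array([u[0],u[1],1]); c=-s['R'].T@s['t']
    return c+d*(z-c[2])/d[2]
def proj(s,P):
    r,_=cv2.Rodrigues(s['R']); return cv2.projectPoints(np.array(P,float).reshape(-1,3),r,s['t'],K(s),s['D'])[0][:,0]
E
python3 - <<'E'
from h import *
a=snap('scene','scene0');b=snap('top','top0')
for s in(a,b): print(s['fovy'],s['D'],-s['R'].T@s['t'],s['R'])
o=telemetry.get_obs();print(o)
A=np.hstack([a['image'],b['image']]);
E
```

```text
49.34699152199536 [0.05134584 0.         0.         0.         0.        ] [ 1.18363069 -0.09034551  0.9520519 ] [[ 0.1136424   0.9935179  -0.00275362]
 [ 0.81269825 -0.09455311 -0.57496197]
 [-0.57149538  0.0631022  -0.8181755 ]]
54.328173351530985 [-0.05071923  0.          0.          0.          0.        ] [0.400178   0.00390271 1.21359751] [[-2.09820965e-02 -9.99779442e-01  9.04675827e-04]
 [-9.89850617e-01  2.06464939e-02 -1.40603976e-01]
 [ 1.40554287e-01 -3.84566013e-03 -9.90065505e-01]]
{'time': 0.1, 'joint_positions': array([ 1.06590580e+00,  8.78756612e-02,  1.37204837e+00, -3.98670421e-05,
        1.68362886e+00, -1.03081105e-01]), 'qvel': array([-1.45567441e-04, -7.05212870e-04, -2.94518590e-03,  9.49120407e-05,
       -6.43142588e-04,  4.09269938e-04]), 'joint_torque': array([ 1.74756176e-03, -3.41253233e+01, -3.03300619e+01,  7.20267138e-02,
        3.04886070e-02, -9.27455471e-05]), 'tool_pos': array([0.21504881, 0.50610861, 0.4036516 ]), 'ee_rot': array([-3.13963874e+00, -1.62293893e-04,  2.73977862e+00]), 'wrist_force': array([-0.14515841, -0.23035562, -0.16082769]), 'wrist_torque': array([-0.0158052 , -0.00345317, -0.02267954]), 'finger_force': 0.0, 'width': 0.09379929899947129}
```

View pics/top0.png

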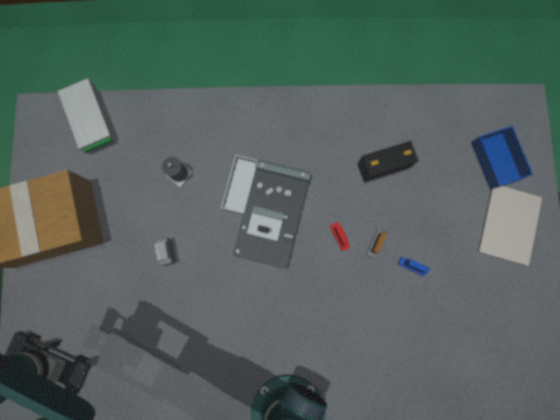

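View pics/scene0.png

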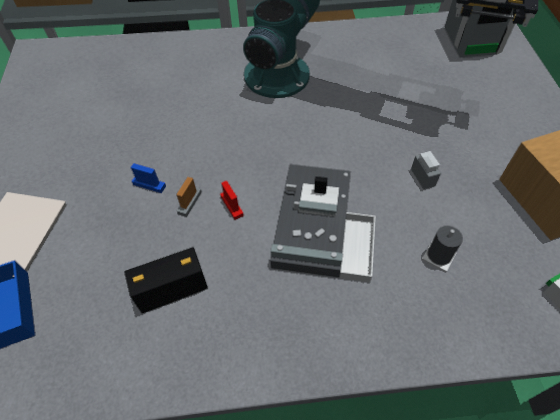

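The top view shows the fixture at about (272,215) with its trough at (238,184). The chips are at about (260,185), (269,190), (279,190) and (288,192). There are three scraper-like blocks: red (341,236), wood grip on a grey foot (377,242), and blue (413,266). The wooden/grey one at (377,242) fits the description. I'll confirm it in an enlarged crop.

```bash
python3 - <<'E'
import cv2
t=cv2.imread('pics/top0.png')[148:280,215:400]
cv2.imwrite('pics/c1.png',cv2.resize(t,None,fx=4.3,fy=4.3,interpolation=cv2.INTER_CUBIC))
t=cv2.imread('pics/scene0.png')[155:290,165:385]
cv2.imwrite('pics/c2.png',cv2.resize(t,None,fx=3.6,fy=3.6,interpolation=cv2.INTER_CUBIC))
E
```

```text
(no output)
```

View pics/c1.png

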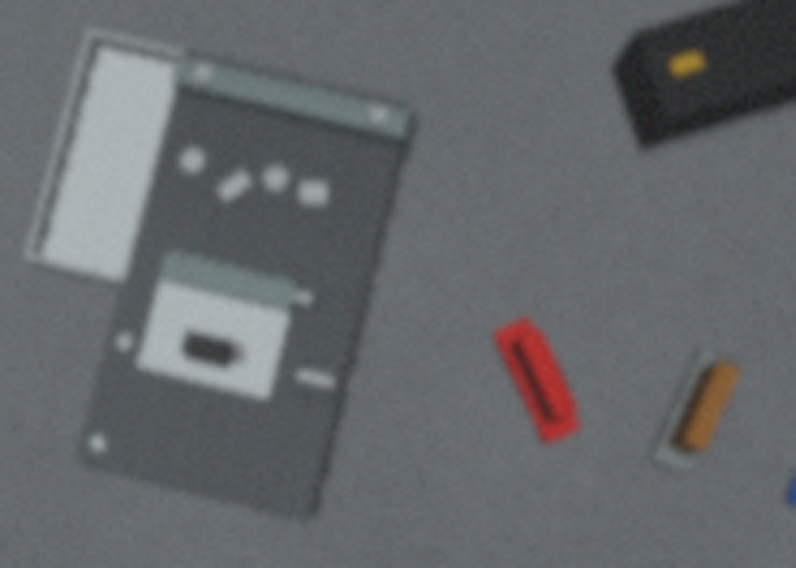

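View pics/c2.png

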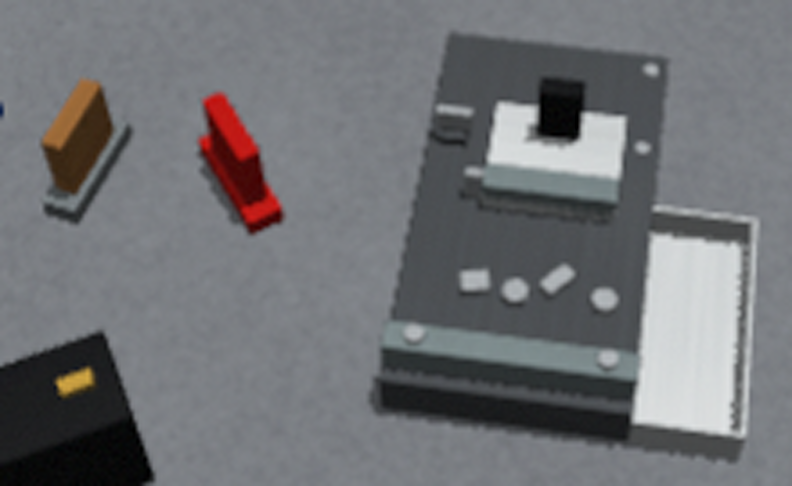

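The crops confirm it: the loose scraper has a wooden rib on a grey foot, at c1 (705,405) and c2 (80,150). The red and blue ones are look-alikes. Next I'll fit the poses.

```bash
cat > fit.py <<'E'
from h import *
from scipy.optimize import least_squares
L=lambda n:dict(np.load(n+'.npz'))
T=L('top0');S=L('scene0')
t=lambda u,v:(215+(u+.5)/4.3-.5,148+(v+.5)/4.3-.5)
s=lambda u,v:(165+(u+.5)/3.6-.5,155+(v+.5)/3.6-.5)
def W(p,P):
    c,n=np.cos(p[2]),np.sin(p[2]);P=np.atleast_2d(P)
    return np.c_[p[0]+c*P[:,0]-n*P[:,1],p[1]+n*P[:,0]+c*P[:,1],P[:,2]]
def fit(obs,p0):
    def r(p): return np.concatenate([proj(c,W(p,P))[0]-px for c,P,px in obs])
    q=least_squares(r,p0,loss='soft_l1'); return q.x,r(q.x).reshape(-1,2)
E
python3 - <<'E'
from fit import *
m=1e-3
o=[(T,[-.185,.07,.04],t(83,462)),(T,[-.185,-.09,.04],t(312,519)),(T,[.075,.07,.065],t(176,92)),(T,[.075,-.09,.065],t(405,137)),
(S,[-.185,.07,.04],s(667,58)),(S,[-.185,-.09,.04],s(450,35)),(S,[.075,-.09,.065],s(388,323)),(S,[.075,.07,.065],s(638,352)),(S,[.095,-.09,.065],s(383,347)),(S,[.095,.07,.065],s(636,378)),
(T,[-.057,.14,.03],t(27,258)),(T,[.105,.14,.03],t(90,32)),(S,[-.06,.14,.03],s(757,218))]
F,r=fit(o,[.5,0,0]);print('fix',F,np.degrees(F[2]));print(r.round(1).tolist())
def inF(w):
    c,n=np.cos(F[2]),np.sin(F[2]);d=w[:2]-F[:2];return np.round(1e3*np.array([c*d[0]+n*d[1],-n*d[0]+c*d[1]]),1)
for n,a,b in [('a?',(313,192),(475,280)),('b',(276,178),(515,290)),('c',(234,186),(557,279)),('d',(192,160),(604,299))]:
    print(n,inF(ray(T,t(*a),.048)),inF(ray(S,s(*b),.048)))
print('slidefin',inF(ray(T,t(304,297),.065)),inF(ray(S,s(473,172),.065)))
print('index',[inF(ray(T,t(*q),.065)) for q in [(299,374),(333,381)]],[inF(ray(S,s(*q),.065)) for q in [(472,112),(438,107)]])
print('pull',inF(ray(S,s(562,87),.104)))
g=[(S,[.03,.008,.071],s(62,150))]
for q in [(88,80),(103,87),(62,150),(44,144)]: print('rib S',ray(S,s(*q),.071))
for q in [(722,360),(740,370),(700,452),(684,446)]: print('rib T',ray(T,t(*q),.071))
for q in [(75,222),(46,208),(131,128)]: print('foot S',ray(S,s(*q),.016))
for q in [(655,460),(690,466),(703,345)]: print('foot T',ray(T,t(*q),.016))
E
```

```text
fix [ 0.60528228  0.03194135 -0.25938397] -14.861606501245733
[[-1.1, -0.6], [0.0, -0.4], [-1.0, -2.9], [-0.2, -0.5], [-0.2, -1.0], [-1.2, -1.3], [-1.0, -1.5], [0.7, -0.6], [-1.1, -0.5], [0.5, 0.1], [0.2, -1.3], [-0.4, -0.9], [-0.5, -0.5]]
a? [ 26.  -39.5] [ 28.8 -39.1]
b [ 29.4 -13. ] [ 32.6 -12.6]
c [17.4 13.2] [20.5 13.3]
d [28.1 45.1] [31.2 44.7]
slidefin [-46.8 -50.8] [-44.1 -50.7]
index [array([-96.9, -59.6]), array([-96.2, -82.3])] [array([-94. , -58.3]), array([-95. , -81.9])]
pull [-93.    1.4]
rib S [ 0.44620764 -0.2591871   0.071     ]
rib S [ 0.45356101 -0.24897332  0.071     ]
rib S [ 0.50444445 -0.27560367  0.071     ]
rib S [ 0.49805183 -0.28756228  0.071     ]
rib T [ 0.49898343 -0.27726232  0.071     ]
rib T [ 0.49217578 -0.2887364   0.071     ]
rib T [ 0.43948033 -0.25972397  0.071     ]
rib T [ 0.44359965 -0.24948732  0.071     ]
foot S [ 0.52501437 -0.27706908  0.016     ]
foot S [ 0.51096711 -0.29701743  0.016     ]
foot S [ 0.44796579 -0.23886791  0.016     ]
foot T [ 0.43667487 -0.24142844  0.016     ]
foot T [ 0.43206379 -0.26510631  0.016     ]
foot T [ 0.51433406 -0.27825377  0.016     ]
```

Both cameras agree to within their 2 mm calibration. Fixture pose is (0.605, 0.032, -14.9°) and the scraper is at about (0.472, -0.268) with yaw about -28°. The pull travel is about 50 mm. I'll add a move helper and then transit above the scraper.

```bash
cat >> fit.py <<'E'
from scipy.spatial.transform import Rotation as Ro
F=np.array([.6053,.0319,np.radians(-14.9)])
def obs():
    o=telemetry.get_obs(); print('t %.2f'%o['time'],o['tool_pos'].round(4),np.degrees(o['ee_rot']).round(2),'w %.4f'%o['width'],'ff %.1f'%o['finger_force'],o['wrist_force'].round(1)); return o
def to(xyz,yawdeg):
    "units of move to reach TCP xyz / yaw"
    o=obs(); R=Ro.from_euler('xyz',o['ee_rot']).as_matrix()
    d=R.T@(np.array(xyz)-o['tool_pos'])/.05
    a=-((yawdeg-np.degrees(o['ee_rot'][2])+180)%360-180)/10
    print('move',d.round(3),'turn %.2f'%a); return d,a
def fx(x,y,z): return W(F,[x,y,z])[0]
E
python3 -c "
from fit import *
to([.472,-.268,.405],152)"
```

```text
t 0.10 [0.215  0.5061 0.4037] [-1.7989e+02 -1.0000e-02  1.5698e+02] w 0.0938 ff 0.0 [-0.1 -0.2 -0.2]
move [-1.0785e+01 -1.2239e+01 -5.0000e-03] turn 0.50
```

apply_moves(
  moves=[
    [[-0.7, -0.8, 0, 0.05, 0.5], [-1.4, -1.6, 0, 0.1, 0.5], [-2.1, -2.4, 0, 0.15, 0.5], [-2.8, -3.2, 0, 0.2, 0.5], [-3.5, -4.0, 0, 0.25, 0.5], [-4.2, -4.8, 0, 0.3, 0.5], [-4.9, -5.6, 0, 0.35, 0.5], [-5.6, -6.4, 0, 0.4, 0.5], [-6.3, -7.15, 0, 0.45, 0.5], [-7, -7.9, 0, 0.5, 0.5]],
  ],
)

```text
time: 1.35
tool_pos: [0.3828, 0.0041, 0.4044]
ee_rot: [3.141, 0.0, 2.652]
wrist_force: [0.3, -0.1, -0.6]
width: 0.047
finger_force: 0.0
```

apply_moves(
  moves=[
    [[-0.75, -0.85, 0, 0, 0.5], [-1.5, -1.7, 0, 0, 0.5], [-2.2, -2.6, 0, 0, 0.5], [-3.0, -3.5, 0, 0, 0.5], [-3.6, -4.2, 0, 0, 0.5], [-3.75, -4.3, 0, 0, 0.5], [-3.75, -4.3, 0, 0, 0.5], [-3.75, -4.3, 0, 0, 0.5]],
  ],
)

```text
time: 2.35
tool_pos: [0.4472, -0.2708, 0.4048]
ee_rot: [3.141, -0.0, 2.654]
wrist_force: [1.0, 0.4, 0.2]
width: 0.047
finger_force: 0.0
```

```bash
python3 - <<'E'
from fit import *
obs()
w=snap('wrist','w1')
print(-w['R'].T@w['t'])
c,n=np.cos(np.radians(-28)),np.sin(np.radians(-28))
print(proj(w,[[.472+a*c-b*n,-.268+a*n+b*c,.071] for a,b in [(.03,.008),(.03,-.008),(-.03,-.008),(-.03,.008)]]).round(0).tolist())
to([.472,-.268,.23],152)
E
```

```text
t 2.35 [ 0.4472 -0.2708  0.4048] [ 1.7997e+02 -1.0000e-02  1.5207e+02] w 0.0470 ff 0.0 [1.  0.4 0.2]
[ 0.3778916  -0.23318127  0.38514634]
[[302.0, 248.0], [285.0, 248.0], [286.0, 186.0], [303.0, 186.0]]
t 2.40 [ 0.4472 -0.2707  0.405 ] [1.7998e+02 1.0000e-02 1.5208e+02] w 0.0471 ff 0.0 [-0.1  0.4  0.1]
move [-0.412  0.278  3.499] turn 0.01
```

View pics/w1.png

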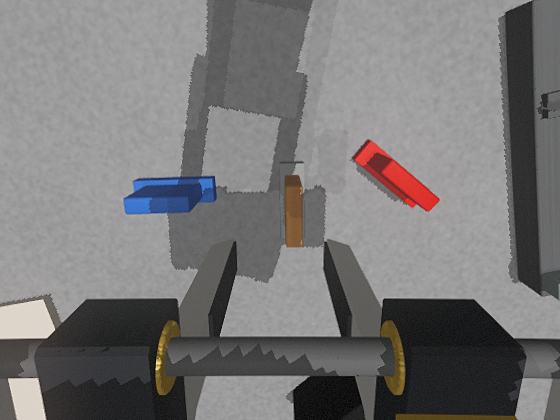

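The wrist view shows the wooden rib at (286–302, 176–246). It matches the prediction laterally and sits about 3 mm further along its own axis. The blue look-alike is at (170,195) and the red one at (397,175), both clear of the fingers. I'll descend and grip.

apply_moves(
  moves=[
    [[-0.24, 0.14, 0.6, 0, 0.5], [-0.48, 0.28, 1.2, 0, 0.5], [-0.48, 0.28, 2.0, 0, 0.5], [-0.48, 0.28, 2.7, 0, 0.5], [-0.48, 0.28, 3.3, 0, 0.5], [-0.48, 0.28, 3.5, 0, 0.5], [-0.48, 0.28, 3.5, 0, 1], [-0.48, 0.28, 3.5, 0, 1], [-0.48, 0.28, 3.5, 0, 1], [-0.48, 0.28, 3.5, 0, 1]],
  ],
)

```text
time: 3.65
tool_pos: [0.4754, -0.2713, 0.231]
ee_rot: [-3.141, 0.002, 2.652]
wrist_force: [-0.2, 0.1, 3.8]
width: 0.0157
finger_force: 30.0
```

```bash
python3 - <<'E'
from fit import *
obs(); p=fx(.022,-.074,0); print(p)
to([.474,-.270,.33],152); to([p[0],p[1],.33],165.1)
E
```

```text
t 3.65 [ 0.4754 -0.2713  0.231 ] [-1.7999e+02  1.4000e-01  1.5198e+02] w 0.0157 ff 30.0 [-0.2  0.1  3.8]
[ 0.60753245 -0.04526875  0.        ]
t 3.65 [ 0.4754 -0.2713  0.231 ] [-1.7999e+02  1.4000e-01  1.5198e+02] w 0.0157 ff 30.0 [-0.2  0.1  3.8]
move [ 0.032  0.009 -1.98 ] turn -0.00
t 3.65 [ 0.4754 -0.2713  0.231 ] [-1.7999e+02  1.4000e-01  1.5198e+02] w 0.0157 ff 30.0 [-0.2  0.1  3.8]
move [-0.214  5.231 -1.98 ] turn -1.31
```

apply_moves(
  moves=[
    [[0, 0, -1.0, 0, 1], [0, 0, -2.0, 0, 1], [0, 0.7, -2.2, -0.2, 1], [-0.05, 1.6, -2.2, -0.4, 1], [-0.1, 2.5, -2.2, -0.65, 1], [-0.14, 3.4, -2.2, -0.9, 1], [-0.18, 4.3, -2.2, -1.15, 1], [-0.21, 5.0, -2.2, -1.31, 1], [-0.21, 5.23, -2.2, -1.31, 1], [-0.21, 5.23, -2.2, -1.31, 1]],
  ],
)

```text
time: 4.9
tool_pos: [0.6071, -0.045, 0.3392]
ee_rot: [-3.141, -0.001, 2.882]
wrist_force: [0.5, -0.6, -2.4]
width: 0.0157
finger_force: 30.0
```

```bash
python3 - <<'E'
from fit import *
obs(); w=snap('wrist','w2'); s=snap('scene','s2')
a=cv2.imread('pics/w2.png');b=cv2.imread('pics/s2.png')[130:290,200:400]
b=cv2.resize(b,None,fx=2,fy=2,interpolation=cv2.INTER_CUBIC)
im=np.zeros((600,800,3),np.uint8);a=cv2.resize(a[60:],(467,300));im[:300,:467]=a;im[280:600,400:800]=b
cv2.imwrite('pics/m2.png',im)
for n,P in [('fin',(-.045,-.057,.065)),('idx',(-.095,-.060,.065)),('a',(.027,-.039,.048)),('d',(.03,.045,.048)),('jawR',(.075,-.09,.065)),('jawL',(.075,.07,.065))]: print(n,proj(w,W(F,P)).round(1))
p=fx(.022,-.073,0); to([p[0],p[1],.273],165.1)
E
```

```text
t 4.90 [ 0.6071 -0.045   0.3392] [-1.7996e+02 -6.0000e-02  1.6511e+02] w 0.0157 ff 30.0 [ 0.5 -0.6 -2.4]
fin [[302.9 124.5]]
idx [[299.7  46.1]]
a [[322.6 216. ]]
d [[428.3 219.7]]
jawR [[258.4 280.8]]
jawL [[463.3 281.4]]
t 5.00 [ 0.6067 -0.0461  0.3394] [-1.7995e+02 -4.0000e-02  1.6500e+02] w 0.0157 ff 30.0 [ 0.1 -0.9 -1.9]
move [-0.012  0.042  1.329] turn -0.01
```

View pics/w2.png

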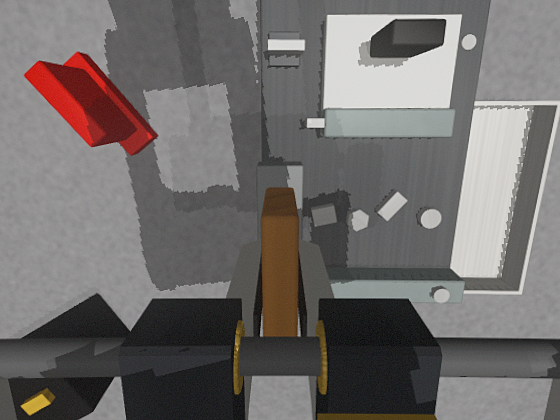

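The wrist view shows the held scraper upright, with its rib end at row 188 and its foot end at row 163. Chips are at (324,215), (359,220), (392,206) and (430,218), as predicted. Next I'll check where the scraper's ends are along the fixture x axis.

```bash
python3 - <<'E'
from fit import *
w=dict(np.load('w2.npz'))
def inF(v):
    c,n=np.cos(F[2]),np.sin(F[2]);d=v[:2]-F[:2];return np.round(1e3*np.array([c*d[0]+n*d[1],-n*d[0]+c*d[1]]),1)
o=obs();print('tcp',inF(o['tool_pos']))
for q,z in [((262,189),.179),((295,189),.179),((257,165),.124),((302,165),.124)]: print(q,inF(ray(w,q,z)))
for n,q,z in [('fin',(308,124),.065),('idx',(305,45),.065),('a',(324,215),.048),('b',(360,220),.048),('c',(392,206),.048),('d',(430,218),.048),('jawL',(463,281),.065),('bedL',(491,0),.04),('bedR',(258,158),.04)]: print(n,inF(ray(w,q,z)))
E
```

```text
t 5.00 [ 0.6067 -0.0461  0.3394] [-1.7995e+02 -4.0000e-02  1.6500e+02] w 0.0157 ff 30.0 [ 0.1 -0.9 -1.9]
tcp [ 21.4 -75. ]
(262, 189) [-25.  -80.2]
(295, 189) [-25.  -66.9]
(257, 165) [-26.  -85.7]
(302, 165) [-26.  -60.8]
fin [-45.3 -53.5]
idx [-95.7 -56.6]
a [ 26.1 -37.9]
b [30.3 -9.1]
c [18.7 15.4]
d [28.6 46.2]
jawL [74.7 69.7]
bedL [-126.7   72.7]
bedR [-18.2 -90.2]
```

```bash
python3 - <<'E'
from fit import *
p=fx(.028,-.074,.272); to(p,165.1); p=fx(.028,.070,.272); to(p,165.1)
E
```

```text
t 5.00 [ 0.6067 -0.0461  0.3394] [-1.7995e+02 -4.0000e-02  1.6500e+02] w 0.0157 ff 30.0 [ 0.1 -0.9 -1.9]
move [-0.132  0.022  1.349] turn -0.01
t 5.00 [ 0.6067 -0.0461  0.3394] [-1.7995e+02 -4.0000e-02  1.6500e+02] w 0.0157 ff 30.0 [ 0.1 -0.9 -1.9]
move [-0.127  2.902  1.346] turn -0.01
```

apply_moves(
  moves=[
    [[-0.13, 0, 0, 0, 1], [-0.13, 0, 0.5, 0, 1], [-0.13, 0, 1.0, 0, 1], [-0.13, 0, 1.25, 0, 1], [-0.13, 0, 1.33, 0, 1], [-0.13, 0, 1.33, 0, 1], [-0.13, 0, 1.33, 0, 1]],
  ],
)

```text
time: 5.88
tool_pos: [0.6138, -0.0469, 0.2745]
ee_rot: [3.141, 0.002, 2.881]
wrist_force: [-0.4, 0.0, -3.2]
width: 0.0157
finger_force: 30.0
```

apply_moves(
  moves=[
    [[0, 0.1, 0.04, 0, 1], [0, 0.3, 0.04, 0, 1], [0, 0.5, 0.04, 0, 1], [0, 0.7, 0.04, 0, 1], [0, 0.9, 0.04, 0, 1], [0, 1.1, 0.04, 0, 1], [0, 1.3, 0.04, 0, 1], [0, 1.5, 0.04, 0, 1], [0, 1.7, 0.04, 0, 1], [0, 1.8, 0.04, 0, 1]],
  ],
)

```text
time: 7.12
tool_pos: [0.6367, 0.0409, 0.2712]
ee_rot: [-3.142, -0.0, 2.882]
wrist_force: [0.6, 0.4, -2.1]
width: 0.0158
finger_force: 30.0
```

```bash
python3 - <<'E'
from fit import *
obs(); w=snap('wrist','w3')
to(fx(.028,.070,.272),165.1)
E
```

```text
t 7.12 [0.6367 0.0409 0.2712] [-180.     -0.    165.11] w 0.0158 ff 30.0 [ 0.6  0.4 -2.1]
t 7.17 [0.6368 0.0413 0.2711] [179.97  -0.   165.13] w 0.0157 ff 30.0 [-0.2 -0.6 -2.4]
move [-0.     1.057 -0.017] turn 0.00
```

View pics/w3.png

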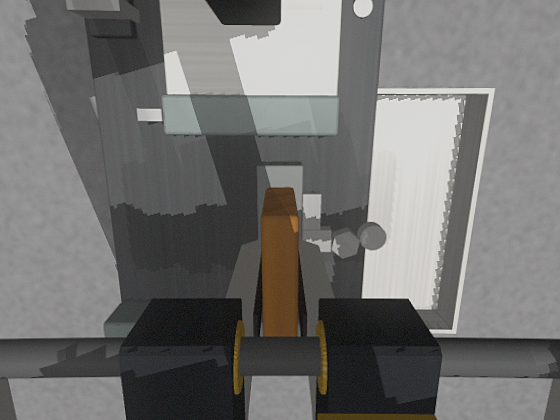

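All four chips are ahead of the foot, with d already at the bed's edge. I'll push on.

apply_moves(
  moves=[
    [[0, 0.15, 0, 0, 1], [0, 0.3, 0, 0, 1], [0, 0.45, 0, 0, 1], [0, 0.6, 0, 0, 1], [0, 0.75, 0, 0, 1], [0, 0.9, 0, 0, 1], [0, 1.05, 0, 0, 1], [0, 1.05, 0, 0, 1], [0, 1.05, 0, 0, 1]],
  ],
)

```text
time: 8.3
tool_pos: [0.6501, 0.0909, 0.2712]
ee_rot: [-3.141, -0.0, 2.881]
wrist_force: [0.3, -0.1, -2.2]
width: 0.0158
finger_force: 30.0
```

apply_moves(
  moves=[
    [[0, -0.2, 0, 0, 1], [0, -0.4, 0, 0, 1], [0, -0.4, -0.6, 0, 1], [0, -0.6, -1.2, 0, 1], [0, -1.4, -1.6, 0, 1], [0, -2.3, -1.6, 0, 1], [0, -3.0, -1.6, 0, 1], [0, -3.0, -1.6, 0, 1]],
  ],
)

```text
time: 9.3
tool_pos: [0.6106, -0.0572, 0.3515]
ee_rot: [-3.141, 0.0, 2.876]
wrist_force: [0.2, -0.5, -1.9]
width: 0.0157
finger_force: 30.0
```

```bash
python3 - <<'E'
from fit import *
obs(); w=snap('wrist','w4')
o=to([.4754,-.2713,.34],152)
E
```

```text
t 9.30 [ 0.6106 -0.0572  0.3515] [-1.7996e+02  2.0000e-02  1.6480e+02] w 0.0157 ff 30.0 [ 0.2 -0.5 -1.9]
t 9.35 [ 0.611  -0.0557  0.3513] [1.7997e+02 1.0000e-02 1.6491e+02] w 0.0159 ff 30.0 [-0.2  1.4 -2.1]
move [ 1.495 -4.869  0.224] turn 1.29
```

View pics/w4.png

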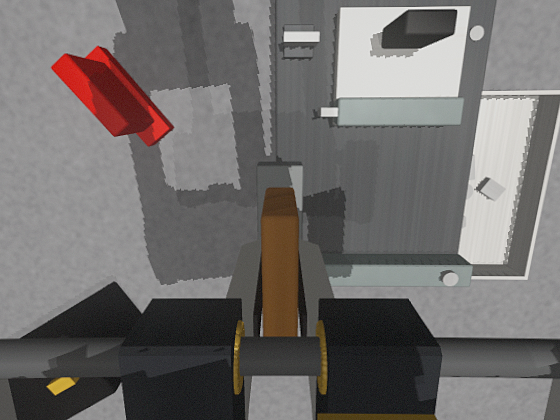

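The bed is empty, and one chip is visible in the trough at (490,188); the rest are hidden behind the base's edge. I'll carry the scraper back and check the trough before releasing it.

apply_moves(
  moves=[
    [[0.2, -0.6, 0, 0.15, 1], [0.45, -1.5, 0, 0.4, 1], [0.7, -2.4, 0.1, 0.65, 1], [1.0, -3.3, 0.1, 0.9, 1], [1.3, -4.2, 0.2, 1.15, 1], [1.5, -4.7, 0.2, 1.29, 1], [1.5, -4.87, 0.2, 1.29, 1], [1.5, -4.87, 0.2, 1.29, 1]],
  ],
)

```text
time: 10.35
tool_pos: [0.4769, -0.2697, 0.3412]
ee_rot: [3.141, 0.0, 2.657]
wrist_force: [-0.3, 0.0, -1.6]
width: 0.0156
finger_force: 30.0
```

```bash
python3 - <<'E'
from fit import *
obs(); s=snap('scene','s5'); t_=snap('top','t5')
b=cv2.imread('pics/s5.png')[150:290,265:385]; a=cv2.imread('pics/t5.png')[148:280,215:315]
a=cv2.resize(a,None,fx=3.9,fy=3.9,interpolation=cv2.INTER_CUBIC);b=cv2.resize(b,None,fx=3.3,fy=3.3,interpolation=cv2.INTER_CUBIC)
im=np.zeros((560,800,3),np.uint8);im[:a.shape[0],:a.shape[1]]=a;im[:b.shape[0],400:400+b.shape[1]]=b
cv2.imwrite('pics/m5.png',im)
to([.4754,-.2713,.2315],152)
E
```

```text
t 10.35 [ 0.4769 -0.2697  0.3412] [1.7995e+02 2.0000e-02 1.5221e+02] w 0.0156 ff 30.0 [-0.3  0.  -1.6]
t 10.45 [ 0.4771 -0.2691  0.3412] [1.7995e+02 1.0000e-02 1.5228e+02] w 0.0157 ff 30.0 [ 0.2  0.4 -1.1]
move [ 0.01  -0.057  2.194] turn 0.03
```

View pics/m5.png

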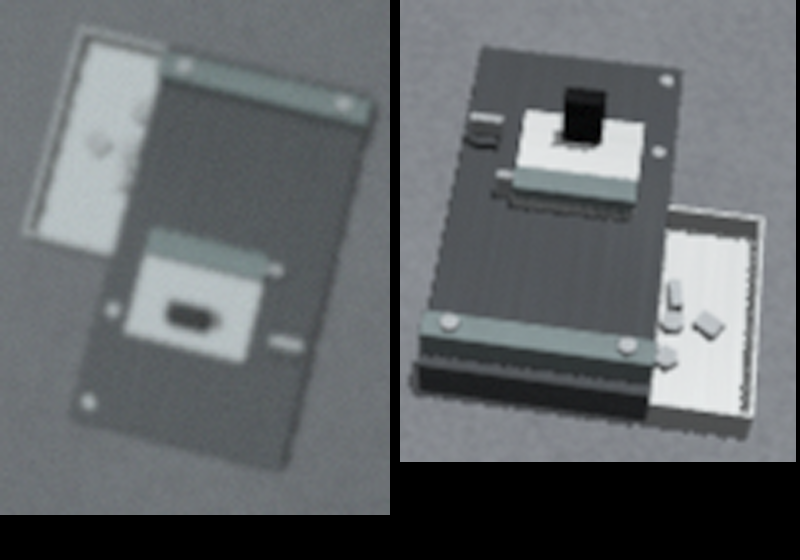

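The bed is clean and all four chips are in the trough, at montage positions (673,295), (671,321), (708,325) and (665,357). I'll set the scraper down.

apply_moves(
  moves=[
    [[0, -0.05, 0.6, 0, 1], [0, -0.05, 1.2, 0, 1], [0, -0.05, 1.8, 0, 1], [0, -0.05, 2.0, 0, 1], [0, -0.05, 2.1, 0, 1], [0, -0.05, 2.17, 0, 1], [0, -0.05, 2.17, 0, 1], [0, -0.05, 2.17, 0, 1]],
  ],
)

```text
time: 11.45
tool_pos: [0.4754, -0.2724, 0.2335]
ee_rot: [-3.141, 0.002, 2.656]
wrist_force: [-0.1, 0.4, -1.6]
width: 0.0157
finger_force: 30.0
```

Not in contact yet. I'll lower in small steps and then release.

apply_moves(
  moves=[
    [[0, 0, 0.02, 0, 1], [0, 0, 0.04, 0, 1], [0, 0, 0.06, 0, 1], [0, 0, 0.06, 0, 1]],
  ],
)

```text
time: 11.95
tool_pos: [0.4752, -0.2723, 0.231]
ee_rot: [-3.141, 0.001, 2.656]
wrist_force: [-2.6, 1.2, 4.8]
width: 0.0162
finger_force: 30.0
```

apply_moves(
  moves=[
    [[0, 0, 0, 0, 0.6], [0, 0, 0, 0, 0.5], [0, 0, 0, 0, 0.5], [0, 0, -0.5, 0, 0.5], [0, 0, -1.3, 0, 0.5], [0, 0, -2.4, 0, 0.5], [0, 0, -3.2, 0, 0.5], [0, 0, -3.2, 0, 0.5]],
  ],
)

```text
time: 12.95
tool_pos: [0.4756, -0.2725, 0.3941]
ee_rot: [-3.14, 0.009, 2.656]
wrist_force: [-0.1, -0.0, -0.4]
width: 0.0471
finger_force: 0.0
```

```bash
python3 - <<'E'
from fit import *
obs(); w=snap('wrist','w6'); snap('top','t6'); snap('scene','s6')
# tab: use F corrected
p=fx(-.095,.0015,0);print(p)
to([p[0],p[1],.39],75.1); 
E
```

```text
t 12.95 [ 0.4756 -0.2725  0.3941] [-179.94    0.51  152.18] w 0.0471 ff 0.0 [-0.1 -0.  -0.4]
[0.51387997 0.05777718 0.        ]
t 13.10 [ 0.475  -0.2721  0.3877] [ 1.7997e+02 -1.7000e-01  1.5218e+02] w 0.0473 ff 0.0 [-0.2  0.  -0.4]
move [ 2.391  6.198 -0.035] turn 7.71
```

apply_moves(
  moves=[
    [[0.2, 0.6, 0, 0.9, 0.57], [0.5, 1.4, 0, 1.8, 0.57], [0.8, 2.2, 0, 2.7, 0.57], [1.1, 3.0, 0, 3.6, 0.57], [1.4, 3.8, 0, 4.5, 0.57], [1.8, 4.6, 0, 5.4, 0.57], [2.1, 5.4, 0, 6.3, 0.57], [2.3, 6.0, 0, 7.2, 0.57], [2.39, 6.2, 0, 7.7, 0.57], [2.39, 6.2, 0, 7.7, 0.57]],
  ],
)

```text
time: 14.35
tool_pos: [0.5139, 0.0585, 0.3871]
ee_rot: [-3.137, 0.001, 1.315]
wrist_force: [-0.3, 0.4, 0.2]
width: 0.0403
finger_force: 0.0
```

```bash
python3 - <<'E'
from fit import *
obs(); w=snap('wrist','w7')
for n,P in [('tabtop',[(-.102,-.015,.104),(-.102,.015,.104),(-.088,.015,.104),(-.088,-.015,.104)]),('fin',(-.045,-.055,.065)),('idx',(-.0955,-.058,.065))]: print(n,proj(w,W(F,P)).round(0).tolist())
# scraper check: orange pixels in top view
t=dict(np.load('t6.npz'))['image'].astype(int); m=((t[...,0]-t[...,2])>60)&((t[...,1]-t[...,2])>15)
v,u=np.nonzero(m[200:290,350:400]);print('orange',len(u),u.mean()+350,v.mean()+200, 'span',u.min()+350,u.max()+350,v.min()+200,v.max()+200)
p=fx(-.095,.0015,.268);to(p,75.1)
E
```

```text
t 14.35 [0.5139 0.0585 0.3871] [-1.7975e+02  7.0000e-02  7.5340e+01] w 0.0403 ff 0.0 [-0.3  0.4  0.2]
tabtop [[274.0, 233.0], [274.0, 196.0], [292.0, 196.0], [291.0, 233.0]]
fin [[337.0, 260.0]]
idx [[282.0, 262.0]]
orange 3 378.6666666666667 249.33333333333334 span 378 379 248 251
t 14.40 [0.514  0.0579 0.3875] [-1.7979e+02  7.0000e-02  7.5310e+01] w 0.0402 ff 0.0 [ 0.4 -0.  -0.5]
move [1.000e-03 8.000e-03 2.391e+00] turn 0.02
```

View pics/w7.png

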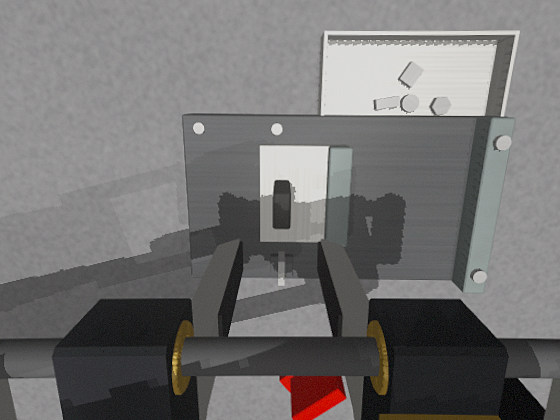

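The wrist view has the tab top at (274–291, 181–229), exactly as predicted in x, with the index fin at (281,270) and all four chips in the trough. I'll refine the fin-to-fin distance numerically from the earlier wrist frames, then grip the tab.

apply_moves(
  moves=[
    [[-0.04, 0, 0.7, 0, 0.57], [-0.04, 0, 1.4, 0, 0.57], [-0.04, 0, 2.0, 0, 0.57], [-0.04, 0, 2.35, 0, 0.57], [-0.04, 0, 2.42, 0, 0.57], [-0.04, 0, 2.42, 0, 0.57], [-0.04, 0, 2.42, 0, 1], [-0.04, 0, 2.42, 0, 1], [-0.04, 0, 2.42, 0, 1], [-0.04, 0, 2.42, 0, 1]],
  ],
)

```text
time: 15.65
tool_pos: [0.5134, 0.056, 0.2693]
ee_rot: [-3.141, -0.0, 1.312]
wrist_force: [-3.7, 0.4, 4.7]
width: 0.0138
finger_force: 30.0
```

```bash
python3 - <<'E'
from fit import *
obs()
for n,fr,ir in [('w2',(311,321,108,140),(272,300,28,62)),('w4',(325,335,98,128),(288,316,22,54))]:
    w=dict(np.load(n+'.npz'));g=w['image'].mean(2)
    P=[]
    for (a,b,c,d) in (fr,ir):
        pr=g[c:d,a:b].mean(1);print(n,c,pr.round(0).astype(int).tolist())
E
```

```text
t 15.65 [0.5134 0.056  0.2693] [-1.7995e+02 -2.0000e-02  7.5160e+01] w 0.0138 ff 30.0 [-3.7  0.4  4.7]
w2 108 [94, 93, 96, 90, 86, 89, 89, 89, 88, 74, 165, 206, 209, 206, 206, 205, 206, 206, 215, 171, 52, 74, 81, 82, 84, 85, 84, 84, 83, 88, 94, 98]
w2 28 [106, 106, 108, 91, 100, 117, 119, 116, 115, 114, 108, 151, 205, 220, 216, 215, 215, 215, 216, 216, 221, 213, 104, 73, 82, 81, 74, 83, 99, 112, 120, 120, 119, 118]
w4 98 [95, 98, 99, 94, 89, 88, 88, 87, 76, 138, 208, 215, 210, 210, 210, 209, 211, 220, 167, 65, 70, 79, 81, 80, 85, 87, 85, 82, 82, 93]
w4 22 [104, 106, 86, 111, 115, 113, 111, 111, 103, 155, 211, 221, 217, 216, 217, 217, 217, 218, 226, 198, 63, 80, 83, 80, 73, 84, 99, 112, 117, 117, 116, 115]
```

```bash
python3 - <<'E'
from fit import *
def X(w,q):
    d=ray(w,q,.065)[:2]-F[:2]; return 1e3*(np.cos(F[2])*d[0]+np.sin(F[2])*d[1])
for n,fu,f,iu,i in [('w2',316,(117.84,127.25),286,(39.15,49.7)),('w4',330,(106.55,115.75),302,(30.55,41.35))]:
    w=dict(np.load(n+'.npz')); a=[X(w,(fu,r)) for r in f];b=[X(w,(iu,r)) for r in i]
    print(n,np.round(a+b,2),'gap centre',round(np.mean(a)-np.mean(b),2),'edges',np.round(np.array(a)-b,2))
s=snap('scene','s8')
o=obs()
p=o['tool_pos']; d=W(F,[-.0505,0,0])[0][:2]-F[:2]; to(p+[*d,0],75.1)
E
```

```text
w2 [-49.47 -43.11 -99.18 -92.87] gap centre 49.73 edges [49.71 49.76]
w4 [-49.85 -43.45 -99.48 -92.8 ] gap centre 49.49 edges [49.63 49.35]
t 15.70 [0.5134 0.056  0.2693] [-1.7995e+02 -2.0000e-02  7.5160e+01] w 0.0139 ff 30.0 [-4.4  0.4  5.4]
t 15.70 [0.5134 0.056  0.2693] [-1.7995e+02 -2.0000e-02  7.5160e+01] w 0.0139 ff 30.0 [-4.4  0.4  5.4]
move [ 1.00e-03 -1.01e+00  1.00e-03] turn 0.01
```

apply_moves(
  moves=[
    [[0, -0.1, 0, 0, 1], [0, -0.22, 0, 0, 1], [0, -0.36, 0, 0, 1], [0, -0.5, 0, 0, 1], [0, -0.65, 0, 0, 1], [0, -0.8, 0, 0, 1], [0, -0.92, 0, 0, 1], [0, -0.99, 0, 0, 1], [0, -0.99, 0, 0, 1], [0, -0.99, 0, 0, 1]],
  ],
)

```text
time: 16.95
tool_pos: [0.4671, 0.0683, 0.2693]
ee_rot: [3.135, -0.002, 1.312]
wrist_force: [9.4, -1.8, -0.8]
width: 0.0141
finger_force: 30.0
```

```bash
python3 - <<'E'
from fit import *
o=obs(); d=o['tool_pos'][:2]-[.5134,.0560]
print('travel along -x mm',-1e3*(np.cos(F[2])*d[0]+np.sin(F[2])*d[1]))
w=snap('wrist','w9');s=snap('scene','s9')
for n,y in [('fin',-.057+.0035),('fin in',-.045),('idx',-.06+.0035),('idx out',-.082)]: print(n,'wrist',proj(w,W(F,(-.0957,y,.065))).round(1),'scene',proj(s,W(F,(-.0957,y,.065))).round(1))
p=proj(s,W(F,(-.0957,-.058,.065)))[0].astype(int); print(p); print(s['image'].mean(2)[p[1]-7:p[1]+10,p[0]-14:p[0]+16].astype(int))
E
```

```text
t 16.95 [0.4671 0.0683 0.2693] [ 1.7962e+02 -9.0000e-02  7.5170e+01] w 0.0141 ff 30.0 [ 9.4 -1.8 -0.8]
travel along -x mm 47.885689875503125
fin wrist [[357.9 336.1]] scene [[297.8 185.4]]
fin in wrist [[358.7 323.5]] scene [[301.2 185.8]]
idx wrist [[357.6 340.4]] scene [[296.6 185.3]]
idx out wrist [[355.4 376.5]] scene [[286.3 184.1]]
[295 185]
[[129 127 129 130 131 101  63  65  66  57  47  50  46  43  42  41  40  40
   40  41  41  45  58  93 111 111 111 111 110 110]
 [131 131 129 129 130 102  49  47  49  48  48  48  48  44  42  42  41  41
   40  42  42  45  76 103 112 111 112 112 111 111]
 [134 133 129 129 115  81  48  47  48  49  49  48  47  44  41  40  41  41
   41  42  43  46  84 110 113 113 113 113 114 112]
 [134 132 130 130 114  72  48  48  49  48  48  48  46  45  43  41  41  40
   41  42  39  43  93 123 123 119 113 113 112 112]
 [132 131 130 129 111  71  48  48  47  48  48  48  46  47  44  41  40  41
   42  41  41  46  97 128 131 128 118 112 112 112]
 [130 132 131 130 101  58  54  53  49  48  48  48  48  48  46  41  41  41
   40  40  42  51  97 129 132 132 122 112 112 113]

[... 675 characters left out ...]
 68  67  64  58  61  66
   70  72  73  79  75  70  69  69  69  68  70  69]
 [ 77  76  71  58  47  50  56  56  57  57  61  63  66  64  62  58  62  66
   66  67  74  77  72  69  69  70  68  69  70  68]
 [ 78  77  70  56  44  44  46  46  46  50  50  54  54  54  56  57  61  66
   67  67  68  64  60  60  61  63  65  67  68  67]
 [ 79  78  69  52  45  42  45  44  48  47  47  46  46  48  53  56  62  66
   67  66  59  49  49  51  53  53  56  55  56  58]
 [ 79  79  67  50  42  38  37  37  41  39  37  37  40  43  47  56  62  65
   67  68  66  57  48  49  48  50  50  50  48  48]
 [ 80  77  67  48  46  41  36  34  32  30  29  31  32  38  44  50  57  59
   60  62  69  59  50  48  48  49  49  49  49  49]]
```

The measured grasp-point travel, tool tilt included, is about 46.5 mm of the 49.7 needed, and the scene image also shows it short. I'll move a bit further and compare.

apply_moves(
  moves=[
    [[0, -0.03, 0, 0, 1], [0, -0.06, 0, 0, 1], [0, -0.06, 0, 0, 1], [0, -0.06, 0, 0, 1]],
  ],
)

```text
time: 17.55
tool_pos: [0.4644, 0.069, 0.2693]
ee_rot: [3.135, -0.002, 1.312]
wrist_force: [9.7, -0.6, -1.1]
width: 0.0139
finger_force: 30.0
```

```bash
cat > chk.py <<'E'
from fit import *
from scipy.ndimage import map_coordinates
def gp():
    o=obs(); R=Ro.from_euler('xyz',o['ee_rot']).as_matrix(); return o['tool_pos']+R[:,2]*.18
R0=Ro.from_euler('xyz',np.radians([-179.95,-.02,75.16])).as_matrix()
d=(gp()-(np.array([.5134,.056,.2693])+R0[:,2]*.18))[:2]
print('grasp travel mm',-1e3*(np.cos(F[2])*d[0]+np.sin(F[2])*d[1]))
def prof(s,y,xs,n=9):
    g=s['image'].mean(2)
    return np.mean([map_coordinates(g,proj(s,[W(F,(x,yy,.065))[0] for x in xs])[:,::-1].T,order=1) for yy in np.linspace(*y,n)],0)
import sys
xs=np.arange(-.115,-.075,.001)
for cam in ('scene','wrist','top'):
    s=snap(cam,'chk_'+cam)
    print(cam,'px',proj(s,W(F,(-.0957,-.055,.065))).round(0))
    for nm,y in (('fin',(-.052,-.046)),('idx',(-.079,-.060))): print(nm,prof(s,y,xs).round(0).astype(int).tolist())
E
python3 chk.py
```

```text
t 17.55 [0.4644 0.069  0.2693] [ 1.796e+02 -9.000e-02  7.516e+01] w 0.0139 ff 30.0 [ 9.7 -0.6 -1.1]
grasp travel mm 49.32631890709116
scene px [[297. 185.]]
fin [42, 42, 42, 42, 42, 42, 42, 42, 42, 42, 42, 42, 42, 42, 42, 49, 57, 66, 76, 86, 95, 98, 96, 95, 90, 84, 77, 72, 70, 68, 66, 66, 66, 66, 66, 66, 66, 66, 66, 66, 64]
idx [46, 46, 47, 47, 47, 47, 47, 47, 47, 47, 48, 48, 48, 48, 50, 55, 62, 72, 82, 91, 97, 99, 98, 94, 87, 81, 75, 70, 68, 67, 67, 67, 67, 66, 65, 62, 59, 56, 53, 50, 48]
wrist px [[362. 338.]]
fin [27, 28, 27, 27, 27, 27, 27, 28, 29, 27, 28, 28, 27, 27, 26, 27, 26, 28, 26, 27, 25, 23, 22, 24, 22, 23, 24, 23, 23, 24, 25, 27, 26, 26, 25, 25, 27, 26, 27, 22, 25]
idx [37, 37, 38, 38, 37, 36, 37, 38, 35, 36, 36, 35, 36, 36, 35, 34, 35, 34, 34, 33, 35, 35, 33, 35, 34, 34, 35, 34, 34, 35, 35, 34, 34, 35, 35, 36, 35, 35, 35, 33, 33]
top px [[283. 234.]]
fin [56, 54, 53, 52, 51, 50, 49, 50, 50, 51, 52, 52, 52, 54, 56, 58, 61, 63, 65, 65, 66, 65, 64, 62, 59, 56, 54, 54, 54, 54, 54, 54, 54, 55, 55, 54, 54, 54, 56, 57, 57]
idx [55, 54, 54, 54, 54, 55, 55, 55, 55, 56, 57, 60, 64, 70, 76, 81, 86, 89, 90, 89, 87, 83, 78, 72, 67, 64, 60, 58, 57, 57, 56, 56, 56, 56, 56, 56, 57, 57, 57, 56, 56]
```

Scene edges, top profile and travel all say it is about 0.5 mm short. One small nudge.

apply_moves(
  moves=[
    [[0, -0.011, 0, 0, 1], [0, -0.011, 0, 0, 1], [0, -0.011, 0, 0, 1], [0, -0.011, 0, 0, 1], [0, -0.011, 0, 0, 1], [0, -0.011, 0, 0, 1]],
  ],
)

```text
time: 18.45
tool_pos: [0.4639, 0.0692, 0.2693]
ee_rot: [3.134, -0.002, 1.312]
wrist_force: [9.7, -0.3, -2.6]
width: 0.0141
finger_force: 30.1
```

```bash
python3 chk.py; python3 - <<'E'
from fit import *
# scraper standing check: wood-coloured pixels in scene vs start
for n in ('scene0','s6','chk_scene'):
    s=dict(np.load(n+'.npz')); h=cv2.cvtColor(s['image'],cv2.COLOR_RGB2HSV)[150:230,165:260]
    m=(h[...,0]>8)&(h[...,0]<20)&(h[...,1]>120)&(h[...,2]>40); v,u=np.nonzero(m); print(n,len(u),u.min()+165,u.max()+165,v.min()+150,v.max()+150)
E
```

```text
t 18.45 [0.4639 0.0692 0.2693] [ 1.7958e+02 -1.0000e-01  7.5170e+01] w 0.0141 ff 30.1 [ 9.7 -0.3 -2.6]
grasp travel mm 49.71370528282426
scene px [[297. 185.]]
fin [42, 42, 42, 42, 42, 42, 42, 43, 43, 42, 42, 41, 42, 42, 43, 50, 60, 71, 80, 88, 97, 99, 95, 92, 87, 81, 74, 69, 68, 67, 66, 66, 66, 67, 67, 67, 67, 66, 66, 65, 63]
idx [46, 46, 47, 47, 47, 47, 47, 47, 47, 47, 47, 48, 48, 48, 50, 54, 62, 72, 82, 90, 96, 99, 97, 93, 87, 81, 75, 71, 68, 67, 67, 67, 66, 65, 64, 62, 59, 56, 52, 49, 48]
wrist px [[363. 338.]]
fin [25, 29, 27, 28, 28, 29, 27, 29, 26, 28, 27, 27, 28, 28, 26, 28, 27, 28, 27, 27, 27, 24, 23, 24, 22, 23, 20, 23, 23, 23, 25, 27, 25, 28, 26, 25, 25, 26, 26, 25, 26]
idx [38, 38, 37, 37, 35, 38, 37, 37, 37, 37, 36, 36, 35, 36, 36, 35, 35, 34, 35, 34, 34, 35, 34, 35, 35, 35, 35, 34, 34, 34, 34, 34, 35, 33, 37, 35, 36, 34, 35, 35, 34]
top px [[283. 234.]]
fin [54, 53, 52, 51, 50, 50, 50, 50, 50, 49, 49, 50, 52, 54, 57, 60, 63, 65, 66, 67, 67, 66, 64, 61, 59, 58, 56, 55, 54, 54, 54, 54, 54, 54, 55, 55, 56, 55, 55, 54, 54]
idx [55, 55, 56, 56, 56, 55, 54, 55, 56, 57, 59, 62, 66, 70, 76, 81, 86, 89, 90, 88, 85, 82, 77, 72, 67, 63, 61, 59, 58, 58, 57, 58, 58, 57, 57, 57, 56, 57, 57, 57, 56]
scene0 353 177 195 178 207
s6 356 177 195 177 207
chk_scene 358 176 195 177 207
```

The fins line up: their scene profiles coincide, and the travel is 49.7 mm. The scraper shows the same upright outline in its starting place.

```bash
python3 -c "
from bench import ticket
print(ticket.close_job())"
```

```text
the job is handed in; nothing more can be done
None
```

I swept all four chips into the trough and stood the scraper upright back in its starting place. The arm is holding the jaw by its tab with the fins lined up (49.7 mm of travel), and I handed the job in at about 18.5 s without seeing the verdict.

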